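Unclamp the jig's locating pin and hold it half drawn

ROBOT

A 6-joint arm with a two-finger parallel gripper is mounted at the origin on the work surface. World frame = base frame: x ahead of the robot, y to its left, z up, the work surface at z = 0. Lengths are in mm, angles in rad, forces in N, time in s.
With the tool pointing down it reaches from about 350 to 775 mm from the base axis. Payload 7.3 kg.
Tool frame: the origin (TCP) lies at the centre of the arm's flange, where the gripper is bolted on; the fingertips stand 178 mm ahead of it and the grasp point (between the pads) lies 159 mm ahead of it; z points along the fingers, y is the direction in which the jaws open and shut (so a half turn about z gives the same grasp; the last joint's range is limited). The gripper opens to 92 mm and grips with 3 to 60 N. Pads are 19 mm wide; open, the fingers measure 130 mm over their backs; the gripper's body (75 mm by 190 mm) begins 47 mm behind the grasp point.
Start: joints at [-1.285, 0.342, 1.524, -0, 1.275, -0.146], TCP at [219.735, -476.806, 404.741] pointing down, gripper open.
Joint ranges: [-2.53, 2.53], [-0.77, 2.02], [0.04, 2.7], [-1, 4.14], [0.28, 2.66], [-3.11, 3.11]. Speed limits (rad/s): [2.57, 2.57, 3.14, 3.14, 3.14, 3.14].

INTERFACE

Orientations are given as [roll, pitch, yaw] about the fixed x, y, z axes, in that order (R = Rz(yaw) Ry(pitch) Rx(roll)).
In Python, from plant import get_obs, capture, close_job gives the robot as it stands. The module is installed in compiled form; this text tells all that it offers.
- The arm moves only by the shell command python3 -m pendant 'ROWS'. ROWS is JSON, a list of rows, each a list of 3 entries, a list of its own where there are three numbers: the shift along the tool's x, y, z in m, then the turn, a rotation vector about the tool's x, y, z in rad, then the finger opening in m, from 0 to 0.0918. In form: [[[tx, ty, tz], [wx, wy, wz], fingers], ...]. A call has 1 to 10 rows; each row is the pose to reach, as a shift and turn from the pose commanded when the call began, along the tool's axes at that moment; what a row does not reach only later rows make up. A row lasts 1/12 s, in which the tool goes at most 41.7 mm and 7.16 degrees, less where a joint would pass 70% of its speed; a pose out of reach is approached as far as the arm can. A call with a gripper value outside its range is refused whole. The fingers move at their own pace and stop on an object; the grip force is fixed at half the most. Time passes only in rows, so rows that repeat a pose let the fingers close. It gives the time, the measured TCP pose, the force and the opening at its end, in the units of the state.
- get_obs(): the state, without advancing time (a new reading comes with each control period).
- capture(name): name is "side" or "top"; returns a dict with "color" (420x560x3 uint8, red, green, blue), "mtx" (3x3 intrinsics, pixels), "rvec" (rotation vector, rad) and "tvec" (3), from world to camera coordinates, as OpenCV has them. Camera axes: x right, y down, z forward; pixel columns grow to the right and rows downward; lengths in mm; the calibration is good to about 2 mm. A picture is of the moment at which its call begins. There is no depth.
- close_job(): hands the job in, once; it reports no verdict.
The state is a dict: "time": time; "joint_positions": joint angles; "dq": joint speeds; "tau": joint torques, N m; "tool_pos": TCP position; "tcp_rot": TCP orientation; "contact_force": force on the tool from outside, world axes, zero at the start; "moment": the same for the moment, N m; "grip_width": finger opening in mm.
Only numpy, scipy, OpenCV 4.12 (cv2) and the standard library are available. Lean on these libraries where they do the work, as an engineer would, in place of code of your own. Each camera call takes 0.05 s, during which the arm holds its last target. There are 200 camera calls.

TASK

On the small drilling jig for cable lugs, turn the black clamp knob about a quarter turn clockwise (seen from above) so that its steel strap swings right off the locating pin. Then grip the pin by its upright stem and draw it straight up, without forcing it sideways, until its foot is clear of the slot below but still well inside the guide bore, so that a lug could be slid under it. Finish while holding the pin still and upright there in the gripper, with the strap still swung away and the jar, tape roll and standing bolt left where they are.

Things in the scene. Friction and masses are not known exactly. Their poses are not given: they have to be found in the camera images.
- jig: Aluminium jig fixed to the bench. Origin: on the bench, on the vertical guide bore's axis; z up. Dark base plate x +-50, y -58 to 142, 12 mm thick. Body x +-30, y -42 to 125, flat top at z = 102 mm. A slot (y +-30, z 12 to 42 mm) runs right through it along x under the bore. Bore: 17.5 mm diameter, from slot roof to flat top, 60 mm long. Clamp knob's vertical axis: x 0, y +90 mm.
- bore_mouth (a point): Centre of the guide bore's mouth in the jig's flat top, 102 mm above the bench; axes as the jig's.
- slot_roof (a point): Centre of the lower end of the guide bore, in the slot's roof, 42 mm above the bench; axes as the jig's.
- clamp (a joint): Swing clamp (knob and strap in one), rad, stops at 0 and 1.75; grows as the knob turns clockwise seen from above. At 0 the strap points from the knob along the jig's -y, over the pin's flange, and blocks lifting; at 1.57 along the jig's -x. Starts at 0 to 0.2; strap is clear of the flange from 0.7 on. Stays where left (stiff, 0.12 N m).
- clamp_grip (a point): On the knob's axis at grip height, 148 mm above the bench; turns with the clamp: y along the knob's bar, strap along -y. Knob: black bar 50 mm long (y), 16 mm thick (x), 126 to 158 mm above the bench. Below it a 32 mm black collar and the steel strap, 30 mm wide, 110 to 118 mm above the bench, reaching 75 mm from the axis.
- pin: Loose steel pin upright in the bore, 142 mm long, 0.24 to 0.48 kg. Origin: centre of its foot (lower end); z up along it. Shaft 16 mm diameter, 0 to 86 mm; flange 40 mm diameter, 86 to 92 mm, resting on the jig's flat top at the start; round grip stem 22 mm diameter, 92 to 142 mm. At the start the foot is 16 mm above the bench, 26 mm below the slot roof. Drops back if let go.
- pin_foot (a point): The pin's foot: centre of its lower end.
- pin_grip (a point): Point on the pin's axis in the grip stem, 122 mm above the foot, 30 mm above the flange's upper face: where to grip it (22 mm across).
- jar: Bystander: closed yellow jar with white lid, 68 mm across, 85 mm high; origin under its centre.
- tape: Bystander: roll of brown tape lying flat, 90 mm across, 24 mm high; origin under its centre.
- bolt: Bystander: steel bolt standing on its head, 25 mm across, 54 mm high; origin under its centre.

How it is judged (in metres and radians):
On the way:
1. the clamp strap is swung right off the pin (clamp beyond 0.9 rad) while the pin is still down (value of joint clamp above 0.9 rad and z of pin_foot in the frame of jig below 0.024 m), for 0.1 s.
At the end, for the whole second after the job is handed in: Clamp beyond 0.9 rad; pin foot 1 to 45 mm above the slot roof and within 4 mm of the bore axis; pin within 0.06 rad of upright, under 10 mm/s, held by the fingers (over 4 N), pressing on jig and clamp with under 20 N (value of joint clamp above 0.9 rad and z of pin_foot in the frame of jig between 0.043 and 0.087 m and horizontal distance between pin_foot and slot_roof below 0.004 m and angle between the z axis of pin and the z axis of jig, either way round below 0.06 rad and linear speed of pin below 0.01 m/s and contact force between pin and the fingers above 4 N and contact force between pin and jig below 20 N); the arm keeps its last pose, push and grip.
It fails at once if the pin is pulled right out of the bore (z of pin_foot in the frame of jig above 0.103 m).
It fails at once if the pin is wedged or forced sideways in the bore (over 60 N on the jig) (contact force between pin and jig above 60 N).
It fails at once if the jar, tape roll or bolt is moved by more than 30 mm (distance of any of jar, tape, bolt from where it was at the start of the episode above 0.03 m).
It fails at once if the jar, tape roll or bolt is tipped over (angle between any of jar, tape, bolt's own z axis and vertical above 0.5 rad).
It also fails if it takes over 42 s, if anything falls off the work surface, if the arm or the gripper's body presses on something with over 40 N, if the wrist force passes 120 N, or if a joint passes its speed limit or range.

## Working session

There is one attempt and no reset: what is moved stays moved. The work goes in short steps, Python scripts to look and compute and a shell command to move; the robot and the scene stay as the last step left them, time stands still between calls to the robot, and variables do not carry over. Pictures are saved under pics/ and viewed, about 8 in all and at most 12, crops included, and the job is handed in when it is done.

```bash
mkdir -p pics; cat > h.py <<'E'
import numpy as np, cv2
from plant import get_obs, capture, close_job
def cam(n,save=None):
    c=capture(n)
    if save: cv2.imwrite('pics/'+save,c['color'][...,::-1])
    return c
def ray(c,u,v):
    R=cv2.Rodrigues(np.array(c['rvec'],float))[0];t=np.array(c['tvec'],float).ravel()
    d=R.T@np.linalg.inv(c['mtx'])@np.array([u,v,1.]);return -R.T@t,d
def onz(c,u,v,z):
    o,d=ray(c,u,v);return o+d*(z-o[2])/d[2]
def proj(c,p):
    return cv2.projectPoints(np.array(p,float).reshape(-1,1,3),np.array(c['rvec'],float),np.array(c['tvec'],float),np.array(c['mtx'],float),None)[0].reshape(-1,2)
E
python3 - <<'E'
from h import *
a=cam('top','top0.png');b=cam('side','side0.png')
for c in(a,b):print(c['mtx'].tolist(),ray(c,280,210))
print(get_obs())
E
```

```text
[[462.8087166863566, 0.0, 276.8874735201504], [0.0, 462.8087166863566, 216.86650120630313], [0.0, 0.0, 1.0]] (array([ 495.4939616 ,  -12.0883672 , 1382.65849087]), array([ 0.06658443, -0.01289403, -0.99783045]))
[[508.0527374948689, 0.0, 285.2732187639263], [0.0, 508.0527374948689, 208.26742287792334], [0.0, 0.0, 1.0]] (array([ 161.32380652, -912.72534029, 1020.37211346]), array([ 0.2880114 ,  0.67222181, -0.68211921]))
{'time': 0.1, 'joint_positions': array([-1.28497080e+00,  3.42654392e-01,  1.52491249e+00, -1.27214851e-05,
        1.27540541e+00, -1.45998702e-01]), 'dq': array([-7.86562108e-05, -1.11062140e-03, -1.08892154e-03,  8.72537526e-04,
       -7.21171318e-04, -1.05211795e-03]), 'tau': array([ 2.14478932e-03, -4.32005739e+01, -2.44694620e+01,  7.19344709e-02,
        5.26243402e-02, -5.62675666e-05]), 'tool_pos': array([ 219.71292294, -476.68345746,  404.11673801]), 'tcp_rot': array([-3.14022593e+00, -1.88673876e-04,  4.31827816e-01]), 'contact_force': array([-0.13078442,  0.10629827, -0.54070203]), 'moment': array([ 0.01684367,  0.00747191, -0.03225595]), 'grip_width': 91.72340001985742}
```

View pics/top0.png

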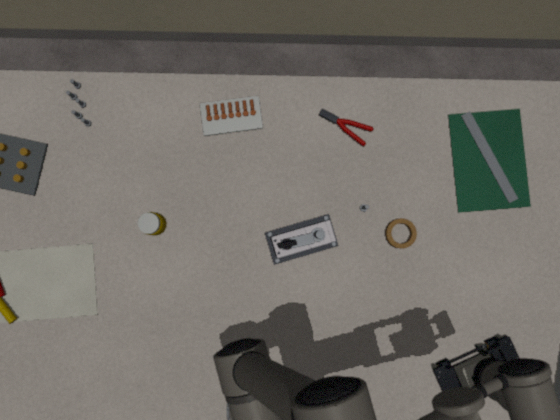

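View pics/side0.png

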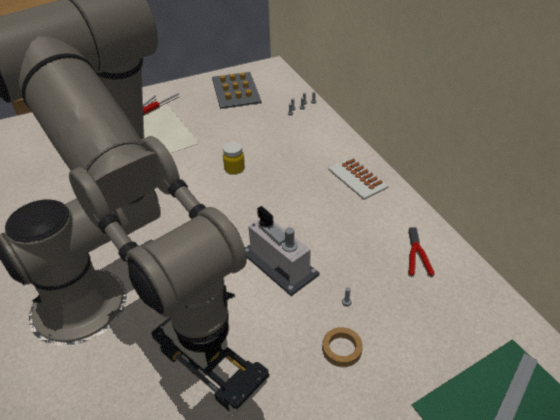

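The top view shows the jig at about (302,238), with the knob at (287,243), pin stem at (319,234), bolt at (363,208), tape at (401,233) and jar at (152,223). In the side view, the pin stem is at (289,238) and the knob at (265,216). Next I'll measure more closely.

```bash
python3 - <<'E'
from h import *
a=cv2.imread('pics/top0.png')[205:275,255:345];b=cv2.imread('pics/side0.png')[200:295,240:325]
A=cv2.resize(a,None,fx=5,fy=5,interpolation=cv2.INTER_CUBIC)
B=cv2.resize(b,None,fx=4,fy=4,interpolation=cv2.INTER_CUBIC)
o=np.zeros((380,800,3),np.uint8);o[:350,:450]=A;o[:380,460:800]=B
cv2.imwrite('pics/z.png',o)
E
```

```text
(no output)
```

View pics/z.png

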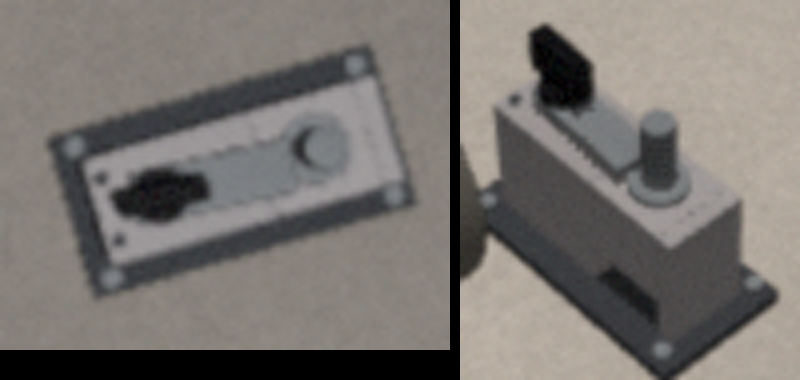

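The enlarged crops show the base plate corners at (50,137), (367,43), (414,205) and (98,297) in the top crop. The stem's top is at about (324,150) there and (659,118) in the side crop. The knob bar runs from (115,198) to (208,185), and the strap reaches over the flange.

```bash
python3 - <<'E'
from h import *
a=cam('top');b=cam('side')
f=lambda x,y:(255+x/5-.4,205+y/5-.4)
g=lambda x,y:(240+(x-460)/4-.4,200+y/4-.4)
P=np.array([onz(a,*f(*p),12)[:2] for p in [(50,137),(367,43),(414,205),(98,297)]])
Q=np.array([[50,142],[50,-58],[-50,-58],[-50,142]],float) # jig coords guess
# rigid fit; up in image=+x world?
Pc,Qc=P.mean(0),Q.mean(0);U,S,V=np.linalg.svd((Q-Qc).T@(P-Pc));R=(U@V).T
yaw=np.arctan2(R[1,0],R[0,0]);o=Pc-R@Qc
print(P.round(1),'det',np.linalg.det(R),'yaw',yaw,'origin',o,'res',(P-(Q@R.T+o)).round(1).tolist())
print('knob axis',o+R@[0,90])
print('pin top',onz(a,*f(324,150),158),'side',onz(b,*g(659,118),158))
k=[onz(a,*f(*p),158)[:2] for p in[(115,198),(208,185)]];print('knob',k,np.mean(k,0),'len',np.linalg.norm(k[1]-k[0]),'bar yaw',np.arctan2(*(k[0]-k[1])[::-1])-np.pi/2)
s=[onz(b,*g(*p),158)[:2] for p in[(540,28),(592,67)]];print('knob side',s,np.mean(s,0))
for n,p,z in[('bolt',(363,208),30),('tape',(401,233),24),('jar',(149,223),85)]:print(n,onz(a,*p,z).round())
E
```

```text
[[ 520.9   14.7]
 [ 579.9 -172.5]
 [ 484.3 -201.3]
 [ 427.1  -15.3]] det 1.0 yaw 0.30173573870461795 origin [ 515.52289086 -133.69852088] res [[-0.1, -2.0], [-0.6, 1.8], [-0.7, 2.6], [1.5, -2.3]]
knob axis [488.77687309 -47.76453148]
pin top [ 513.77005288 -133.23013455  158.        ] side [ 517.78866239 -133.57236676  158.        ]
knob [array([486.58183651, -23.04584949]), array([494.25536565, -72.09204985])] [490.41860108 -47.56894967] len 49.64285264535644 bar yaw 0.15519696663237048
knob side [array([484.60061813, -29.03043429]), array([499.6165242, -75.6928223])] [492.10857116 -52.3616283 ]
bolt [ 596. -273.   30.]
tape [ 524. -386.   24.]
jar [539. 337.  85.]
```

```bash
python3 -m pendant '[[[0.04,-0.026,0],[0,0,-0.12],0.0918],[[0.08,-0.052,0],[0,0,-0.24],0.0918],[[0.12,-0.078,0],[0,0,-0.36],0.0918],[[0.15,-0.098,0],[0,0,-0.48],0.0918],[[0.18,-0.117,0],[0,0,-0.6],0.0918],[[0.21,-0.136,0],[0,0,-0.72],0.0918],[[0.24,-0.156,0],[0,0,-0.84],0.0918],[[0.27,-0.175,0],[0,0,-0.96],0.0918],[[0.3,-0.195,0],[0,0,-1.08],0.0918],[[0.33,-0.214,0],[0,0,-1.2],0.0918]]'
cat > go.py <<'E'
# python3 go.py x y z yaw : shift/turn needed in tool axes (m, rad) to reach a tool-down TCP pose (mm)
import sys
from h import *
from scipy.spatial.transform import Rotation as Ro
x,y,z,w=map(float,sys.argv[1:]);s=get_obs();R=Ro.from_euler('xyz',s['tcp_rot'])
print('t',s['time'],'pos',s['tool_pos'].round(1),'rot',s['tcp_rot'].round(4),'F',s['contact_force'].round(1),'grip',s['grip_width'].round(1))
print('shift',(R.inv().apply(np.array([x,y,z])-s['tool_pos'])/1000).round(4),'turn',(R.inv()*Ro.from_euler('xyz',[np.pi,0,w])).as_rotvec().round(4))
E
python3 go.py 489.5 -49 345 1.726
```

```text
time: 1.03
tool_pos: [430.4, -142.5, 404.8]
tcp_rot: [3.142, 0.0, 1.638]
contact_force: [1.0, -0.0, 0.1]
grip_width: 91.8Traceback (most recent call last):
  File "go.py", line 6, in <module>
    print('t',s['time'],'pos',s['tool_pos'].round(1),'rot',s['tcp_rot'].round(4),'F',s['contact_force'].round(1),'grip',s['grip_width'].round(1))
                                                                                                                        ^^^^^^^^^^^^^^^^^^^^^
AttributeError: 'float' object has no attribute 'round'
```

```bash
sed -i "s/s\['grip_width'\].round(1)/round(s['grip_width'],1)/" go.py; python3 go.py 489.5 -49 345 1.726
```

```text
t 1.0333 pos [ 430.4 -142.5  404.8] rot [3.1415e+00 1.0000e-04 1.6378e+00] F [ 1.  -0.   0.1] grip 91.8
shift [0.0893 0.0652 0.0598] turn [ 0.0001  0.0001 -0.0882]
```

```bash
python3 -m pendant '[[[0.03,0.022,0.01],[0,0,-0.04],0.0918],[[0.06,0.044,0.03],[0,0,-0.088],0.0918],[[0.089,0.065,0.05],[0,0,-0.088],0.0918],[[0.089,0.065,0.06],[0,0,-0.088],0.0918],[[0.089,0.065,0.06],[0,0,-0.088],0.0918]]'
python3 go.py 489.5 -49 307 1.726; python3 - <<'E'
from h import *
a=cam('top');b=cam('side')
A=cv2.resize(a['color'][200:280,240:350],(440,320),interpolation=2);B=cv2.resize(b['color'][150:300,210:340],(390,450),interpolation=2)
o=np.zeros((450,840,3),np.uint8);o[:320,:440]=A;o[:,450:]=B
cv2.imwrite('pics/k1.png',o[:,:800,::-1])
E
```

```text
time: 1.45
tool_pos: [489.3, -49.7, 342.1]
tcp_rot: [-3.137, -0.002, 1.724]
contact_force: [-0.5, -0.2, 0.4]
grip_width: 91.6
t 1.45 pos [489.3 -49.7 342.1] rot [-3.1367e+00 -2.0000e-03  1.7235e+00] F [-0.5 -0.2  0.4] grip 91.6
shift [0.0005 0.0005 0.0351] turn [-0.0049 -0.002  -0.0025]
```

View pics/k1.png

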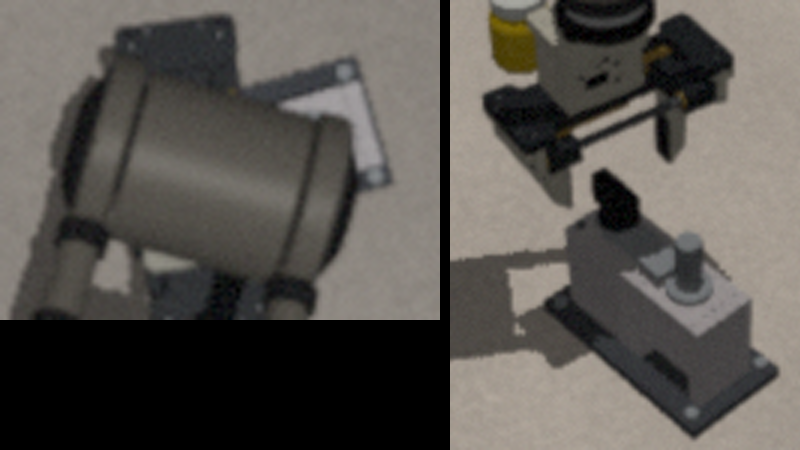

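The side view shows the open fingers straddling the black knob at about (615,200) in the crop. I'll descend and close.

```bash
python3 -m pendant '[[[0,0,0.01],[0,0,0],0.0918],[[0,0,0.02],[0,0,0],0.0918],[[0,0,0.03],[0,0,0],0.0918],[[0,0,0.036],[0,0,0],0.0918],[[0,0,0.036],[0,0,0],0.05],[[0,0,0.036],[0,0,0],0.03],[[0,0,0.036],[0,0,0],0.022],[[0,0,0.036],[0,0,0],0.022],[[0,0,0.036],[0,0,0],0.022],[[0,0,0.036],[0,0,0],0.022]]'
python3 -m pendant '[[[0,0,0],[0,0,0],0.018],[[0,0,0],[0,0,0],0.016],[[0,0,0],[0,0,0],0.014],[[0,0,0],[0,0,0],0.01],[[0,0,0],[0,0,0],0.01],[[0,0,0],[0,0,0],0.01]]'
```

```text
time: 2.38
tool_pos: [489.4, -51.6, 309.1]
tcp_rot: [3.141, 0.0, 1.72]
contact_force: [-0.6, -0.3, -0.1]
grip_width: 56.2
time: 2.88
tool_pos: [489.0, -51.6, 308.6]
tcp_rot: [-3.14, -0.0, 1.72]
contact_force: [-3.4, -1.8, 6.2]
grip_width: 16.2
```

```bash
python3 -m pendant '[[[0.001,0,0],[0,0,0.04],0.01],[[0.001,0,0],[0,0,0.08],0.01],[[0.001,0,0],[0,0,0.12],0.01],[[0.001,0,0],[0,0,0.16],0.01],[[0.001,0,0],[0,0,0.2],0.01],[[0.001,0,0],[0,0,0.25],0.01],[[0.001,0,0],[0,0,0.3],0.01]]'; python3 -c "
from h import *
print(get_obs()['moment'])"
```

```text
time: 3.47
tool_pos: [488.7, -51.1, 308.6]
tcp_rot: [-3.14, 0.002, 1.418]
contact_force: [-4.2, -4.4, 2.0]
grip_width: 15.7
[-0.62112843  0.5684938   0.12212544]
```

```bash
python3 -m pendant '[[[0,0,0],[0,0,0.06],0.01],[[0,0,0],[0,0,0.12],0.01],[[0,0,0],[0,0,0.18],0.01],[[0,0,0],[0,0,0.24],0.01],[[0,0,0],[0,0,0.3],0.01],[[0,0,0],[0,0,0.36],0.01],[[0,0,0],[0,0,0.42],0.01],[[0,0,0],[0,0,0.48],0.01],[[0,0,0],[0,0,0.54],0.01],[[0,0,0],[0,0,0.6],0.01]]'; python3 -m pendant '[[[0,0,0],[0,0,0.06],0.01],[[0,0,0],[0,0,0.12],0.01],[[0,0,0],[0,0,0.18],0.01],[[0,0,0],[0,0,0.24],0.01],[[0,0,0],[0,0,0.3],0.01],[[0,0,0],[0,0,0.36],0.01],[[0,0,0],[0,0,0.4],0.01],[[0,0,0],[0,0,0.4],0.01],[[0,0,0],[0,0,0.4],0.01]]'
```

```text
time: 4.3
tool_pos: [488.3, -50.9, 308.6]
tcp_rot: [-3.14, 0.003, 0.817]
contact_force: [-6.0, -2.6, 3.9]
grip_width: 16.1
time: 5.05
tool_pos: [488.2, -50.6, 308.6]
tcp_rot: [-3.14, 0.003, 0.42]
contact_force: [-6.1, -2.0, 6.0]
grip_width: 16.1
```

```bash
python3 -m pendant '[[[0,0,0],[0,0,0],0.05],[[0,0,0],[0,0,0],0.05],[[0,0,0],[0,0,0],0.05],[[0,0,0],[0,0,0],0.05],[[0,0,0],[0,0,0],0.05],[[0,0,-0.02],[0,0,0],0.05],[[0,0,-0.04],[0,0,0],0.05],[[0,0,-0.06],[0,0,0],0.05],[[0,0,-0.06],[0,0,0],0.05]]'
python3 go.py 515.7 -133.5 345 1.873
```

```text
time: 5.8
tool_pos: [490.1, -50.7, 372.3]
tcp_rot: [3.137, -0.005, 0.42]
contact_force: [1.5, -0.6, 0.5]
grip_width: 50.1
t 5.8 pos [490.1 -50.7 372.3] rot [ 3.1372 -0.0054  0.4199] F [ 1.5 -0.6  0.5] grip 50.1
shift [-0.0105  0.0859  0.0276] turn [ 7.5000e-03 -1.3000e-03 -1.4531e+00]
```

```bash
python3 -m pendant '[[[-0.001,0.01,0],[0,0,-0.12],0.06],[[-0.002,0.02,0],[0,0,-0.24],0.07],[[-0.003,0.03,0],[0,0,-0.36],0.08],[[-0.004,0.04,0],[0,0,-0.48],0.0918],[[-0.005,0.05,0],[0,0,-0.6],0.0918],[[-0.006,0.06,0],[0,0,-0.72],0.0918],[[-0.008,0.07,0],[0,0,-0.84],0.0918],[[-0.009,0.08,0],[0,0,-0.96],0.0918],[[-0.01,0.086,0],[0,0,-1.08],0.0918],[[-0.0105,0.086,0],[0,0,-1.2],0.0918]]'
python3 -m pendant '[[[0,0,0.01],[0,0,-0.12],0.0918],[[0,0,0.02],[0,0,-0.253],0.0918],[[0,0,0.024],[0,0,-0.253],0.0918],[[0,0,0.024],[0,0,-0.253],0.0918]]'
python3 go.py 515.7 -133.5 305 1.873; python3 - <<'E'
from h import *
b=cam('side')
B=cv2.resize(b['color'][150:300,200:350],(600,600),interpolation=2)
cv2.imwrite('pics/p1.png',B[...,::-1])
print(proj(b,[[515.7,-133.5,158],[515.7,-133.5,108],[515.7,-133.5,102]]).round(1))
E
```

```text
time: 6.63
tool_pos: [514.9, -134.4, 367.9]
tcp_rot: [-3.141, 0.0, 1.625]
contact_force: [-0.2, 0.6, 0.1]
grip_width: 91.4
time: 6.97
tool_pos: [514.4, -133.3, 343.2]
tcp_rot: [-3.139, -0.002, 1.87]
contact_force: [-0.4, -0.7, -0.4]
grip_width: 91.8
t 6.9667 pos [ 514.4 -133.3  343.2] rot [-3.1395e+00 -1.8000e-03  1.8697e+00] F [-0.4 -0.7 -0.4] grip 91.8
shift [-0.0007  0.0013  0.0382] turn [-0.0021 -0.0018 -0.0033]
[[288.5 229.4]
 [288.8 243.7]
 [288.8 245.4]]
```

View pics/p1.png

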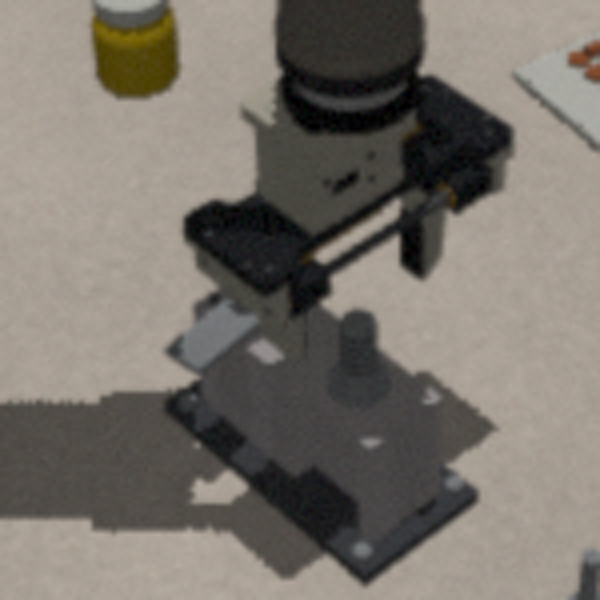

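The strap now points along the jig's -x, at about (215,335) in the crop. The stem top at (359,318) stands between the open fingers, within about 2.5 mm of my estimate. I'll descend and close in stages.

```bash
python3 -m pendant '[[[0,0.0015,0.015],[0,0,0],0.0918],[[0,0.0015,0.03],[0,0,0],0.0918],[[0,0.0015,0.04],[0,0,0],0.0918],[[0,0.0015,0.045],[0,0,0],0.06],[[0,0.0015,0.045],[0,0,0],0.04],[[0,0.0015,0.045],[0,0,0],0.03],[[0,0.0015,0.045],[0,0,0],0.028],[[0,0.0015,0.045],[0,0,0],0.028],[[0,0.0015,0.045],[0,0,0],0.028],[[0,0.0015,0.045],[0,0,0],0.028]]'
python3 -m pendant '[[[0,0,0],[0,0,0],0.027],[[0,0,0],[0,0,0],0.026],[[0,0,0],[0,0,0],0.025],[[0,0,0],[0,0,0],0.024]]'
```

```text
time: 7.85
tool_pos: [516.2, -133.0, 300.2]
tcp_rot: [3.141, 0.001, 1.873]
contact_force: [0.4, -0.2, -0.1]
grip_width: 49.4
time: 8.18
tool_pos: [516.1, -132.9, 299.7]
tcp_rot: [-3.141, 0.0, 1.873]
contact_force: [-1.6, -0.0, 2.0]
grip_width: 25.6
```

```bash
python3 -m pendant '[[[0,0,0],[0,0,0],0.024],[[0,0,0],[0,0,0],0.023],[[0,0,0],[0,0,0],0.023]]'; python3 -m pendant '[[[0,0,0],[0,0,0],0.022],[[0,0,0],[0,0,0],0.02],[[0,0,0],[0,0,0],0.018],[[0,0,0],[0,0,0],0.018],[[0,0,0],[0,0,0],0.018]]'; python3 go.py 516 -133 340 1.873
```

```text
time: 8.43
tool_pos: [515.8, -133.0, 299.7]
tcp_rot: [-3.141, -0.0, 1.873]
contact_force: [-3.5, -0.3, 2.5]
grip_width: 23.1
time: 8.85
tool_pos: [515.6, -133.1, 299.7]
tcp_rot: [-3.14, -0.0, 1.873]
contact_force: [-5.1, -1.2, 4.3]
grip_width: 21.7
t 8.85 pos [ 515.6 -133.1  299.7] rot [-3.1398e+00 -3.0000e-04  1.8729e+00] F [-5.1 -1.2  4.3] grip 21.7
shift [-0.      0.0004 -0.0403] turn [-0.0018 -0.0003 -0.0001]
```

```bash
python3 -m pendant '[[[0,-0.0007,0],[0,0,0],0.018],[[0,-0.0012,0],[0,0,0],0.018],[[0,-0.0012,0],[0,0,0],0.018],[[0,-0.0012,-0.002],[0,0,0],0.018],[[0,-0.0012,-0.004],[0,0,0],0.018],[[0,-0.0012,-0.006],[0,0,0],0.018],[[0,-0.0012,-0.006],[0,0,0],0.018]]'; python3 -c "
from h import *
print(get_obs()['moment'])"
```

```text
time: 9.43
tool_pos: [515.0, -133.2, 305.8]
tcp_rot: [3.142, 0.0, 1.873]
contact_force: [-0.6, 0.4, -3.4]
grip_width: 21.3
[ 0.02794399 -0.03226976 -0.01854681]
```

Side load is gone and the tool carries about 3.4 N of pin weight. Lifting the rest.

```bash
python3 -m pendant '[[[0,0,-0.004],[0,0,0],0.018],[[0,0,-0.009],[0,0,0],0.018],[[0,0,-0.014],[0,0,0],0.018],[[0,0,-0.019],[0,0,0],0.018],[[0,0,-0.024],[0,0,0],0.018],[[0,0,-0.029],[0,0,0],0.018],[[0,0,-0.034],[0,0,0],0.018],[[0,0,-0.038],[0,0,0],0.018],[[0,0,-0.041],[0,0,0],0.018],[[0,0,-0.041],[0,0,0],0.018]]'; python3 -m pendant '[[[0,0,0],[0,0,0],0.018],[[0,0,0],[0,0,0],0.018],[[0,0,0],[0,0,0],0.018],[[0,0,0],[0,0,0],0.018],[[0,0,0],[0,0,0],0.018],[[0,0,0],[0,0,0],0.018]]'; python3 - <<'E'
from h import *
b=cam('side');a=cam('top')
B=cv2.resize(b['color'][150:300,200:350],(600,600),interpolation=2)
cv2.imwrite('pics/p2.png',B[...,::-1])
s=get_obs();print(s['tool_pos'],s['tcp_rot'],s['contact_force'],s['moment'],abs(s['dq']).max())
print(((proj(b,[[515.7,-133.5,z] for z in(108,154)])-[200,150])*4).round())
E
```

```text
time: 10.27
tool_pos: [515.0, -133.3, 347.5]
tcp_rot: [3.141, 0.001, 1.873]
contact_force: [0.2, -0.3, -3.8]
grip_width: 21.9
time: 10.77
tool_pos: [515.0, -133.3, 346.6]
tcp_rot: [-3.141, -0.0, 1.873]
contact_force: [-0.4, 0.7, -3.7]
grip_width: 21.3
[ 514.93742543 -133.30493493  346.63901578] [-3.14148884e+00  7.96889204e-06  1.87276936e+00] [-0.0369269  -0.48898135 -2.73945249] [-0.06098876 -0.15860194  0.00806068] 0.002217054978112907
[[355. 375.]
 [354. 322.]]
```

View pics/p2.png

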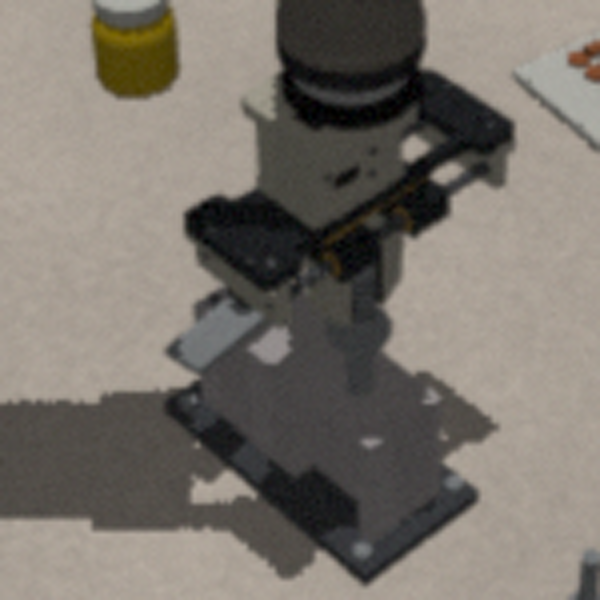

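The flange is now at about (360,325), matching the position predicted for a 46 mm lift. The shaft is visible entering the bore, and the strap is still swung away. I'll hand in.

```bash
python3 -c "
from h import *
print(close_job()); s=get_obs(); print(s['time'],s['tool_pos'],s['grip_width'])"
```

```text
the job is handed in; nothing more can be done
None
the job is handed in; nothing more can be done
```

I turned the knob about 1.3 rad clockwise, which puts the clamp at roughly 1.45 rad. I then gripped the pin's stem, eased off a 5 N side load and drew the pin straight up by about 47 mm. I handed in the job at about 10.9 s with the pin held still. The hand-in gave no verdict.

**Last checks:**
- **Pin height:** the foot is about 63 mm above the bench, or 21 mm above the slot roof, worked out from the tool's rise. The side picture agrees, with the flange where a 46 mm lift should put it.
- **Grip and load:** the opening was about 21.5 mm, side force under 1 N, and the pin's weight of about 3 to 4 N hung on the tool. The tool was upright and still.
- **Strap:** the last picture shows it still pointing along the jig's -x.
- **Jar, tape roll and bolt:** the arm never went down near them. The last side crop shows the jar unmoved and only the edge of the bolt, and I did not measure any of them again.

**Disagreement:** the two cameras differed by about 4 mm along x on where the pin stood. I used the middle, and the side load when the fingers closed showed that was off by about 1 mm.

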